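Shut and fasten a gear-case cover

ROBOT

A 7-joint arm with a two-finger parallel gripper is mounted at the origin on the work surface. World frame = base frame: x ahead of the robot, y to its left, z up, the work surface at z = 0. Lengths are in m, angles in rad, forces in N, time in s.
With the tool pointing down it reaches from about 0.425 to 0.925 m from the base axis. Payload 6.8 kg.
Tool frame: the origin (TCP) lies at the very end of the fingers, on their centre line; the grasp point (between the pads) lies r.pinch_z behind it (r.pinch_z is the distance from the TCP to the grasp point, in m); z points along the fingers, y is the line along which they close (so a half turn about z gives the same grasp; the last joint's range is limited). The gripper opens to 85 mm and grips with 20 to 120 N. Pads are 22 mm wide; open, the fingers measure 114 mm over their backs; the gripper's body (76 mm by 85 mm) begins 54 mm behind the grasp point. The pads swing forward as they close: fully open they stand 13 mm farther back than shut.
Start: joints at [1.194, 0.477, 0.022, 1.555, -0.011, 1.109, -0.083], TCP at [0.179, -0.651, 0.231] pointing down, gripper open.
Joint ranges: [-2.96, 2.96], [-0.34, 2.1], [-1.41, 1.46], [0.24, 2.44], [-1.37, 4.51], [0.17, 1.92], [-2.96, 2.96]. Speed limits (rad/s): [2.39, 2.39, 3.14, 3.14, 3.14, 3.14, 3.14].

INTERFACE

Orientations are given as a rotation vector (axis times angle).
In Python, from bench import status, grab_frame, camera_model, r gives the robot as it stands. The module is installed in compiled form; this text tells all that it offers.
- The arm moves only by the shell command python3 -m creep 'ROWS' [FORCE]. ROWS is text: rows parted by semicolons, each of 7 numbers parted by spaces: the turn, a rotation vector about the tool's x, y, z in rad, then the shift along the tool's x, y, z in mm, then the opening, from -1 (shut) to 1 (fully open). In form: rx ry rz tx ty tz fingers; .... A call has 1 to 10 rows; each row is the pose to reach, as a shift and turn from the pose commanded when the call began, along the tool's axes at that moment; what a row does not reach only later rows make up. A row lasts 1/8 s, in which the tool goes at most 62.5 mm and 10.7 degrees, less where a joint would pass 70% of its speed; a pose out of reach is approached as far as the arm can. A call with a gripper value outside its range is refused whole. The fingers move at their own pace and stop on an object; FORCE is the grip in N (left out, the last holds). Time passes only in rows, so rows that repeat a pose let the fingers close. It gives the time, the measured TCP pose, the force, the opening and the grip force at its end, in the units of the state.
- status.get_obs(): the state, without advancing time (a new reading comes with each control period).
- grab_frame(name): name is "side" or "top"; returns (picture, depth): 384x512x3 uint8, red, green, blue; 384x512 float32, m along the optical axis (not along the pixel's ray), 0 where there is no reading.
- camera_model(name): a dict with "K" (3x3 intrinsics, pixels), "rvec" (rotation vector, rad) and "tvec" (3), from world to camera coordinates, as OpenCV has them. Camera axes: x right, y down, z forward; pixel columns grow to the right and rows downward; lengths in m; the calibration is good to about 2 mm. A picture is of the moment at which its call begins. camera_model takes no time and is no camera call.
- r.hand_in(): hands the job in; it is judged then, once.
The state is a dict: "clock": time; "joints": joint angles; "qvel": joint speeds; "tau": joint torques, N m; "tcp_pos": TCP position; "orientation": TCP orientation; "contact_force": force on the tool from outside, world axes, zero at the start; "moment": the same for the moment, N m; "grip_width": finger opening in m; "gripper_force": force on a finger pad.
Only numpy, scipy, OpenCV 4.12 (cv2) and the standard library are available. Lean on these libraries where they do the work, as an engineer would, in place of code of your own. Each camera call takes 0.05 s, during which the arm holds its last target. There are 200 camera calls.

TASK

Swing the inspection cover on the lathe's green gear case shut, then use the slotted T-handle key to press the cover's spring-loaded stud down and turn it a quarter turn clockwise, so that it drops into its catch and stays locked when let go. Stand the key back upright in the hole of the jaw block it came from. Press firmly but force neither stud nor cover, and leave the other things as they are.

Things in the scene. Friction and masses are not known exactly. Their poses are not given: they have to be found in the camera images.
- case: Green cast gear case fixed to the table, 220 (x) x 240 (y) x 100 mm high, feet 270 mm along y, shaft ends on its +-y sides. Origin: centre of its underside, z up; the oil sight is on its -x side. Under the cover: an opening with gears and, below the stud, the fixed catch. The cover's hinge axis runs along case y at case x = +75, z = 104 mm
- cover: Green steel plate 140 x 140 x 4 mm, 0.36 kg. Origin: on the hinge axis, mid-width, level with the top face. The plate runs along the cover's own -x to its free edge at x = -140 mm (low lip there), y = +-70 mm; z is the top face's outward normal. The stud sits at cover x = -112 mm, y = 0, and is carried by the cover (forces on the stud count as on the cover)
- stud_cup (a point): Point on the cover: centre of the steel cup ring round the stud, level with its rim, 6 mm above the cover (ring outer radius 21, inner 16.5 mm). In it the round stud, 25.6 mm across, floats up to 3 mm either way along cover y. Head top unlocked 5 mm above the rim, locked about flush (+-2.5 mm). Slot right across the head, 4 mm wide, 5 mm deep, 0.5 mm chamfer
- cover_hinge (a joint): Opening angle of the cover, rad: 0 shut, resting on its rubber gasket, positive with the free edge raised. Starts half open, 0.55 to 1.15. The stiff hinge stays where it is left; a push of 2 to 6 N near the free edge moves it. Pressed hard it sinks about 1 mm into the gasket
- stud_press (a joint): How far the stud is pressed into the cover, m: 0 fully out. Spring: 6 N to start it, then 0.6 N per mm. It is free to turn only near the bottom of its travel, within 1.5 mm of a rigid stop; the catch is shimmed, so the stop lies anywhere from 0.006 to 0.011 and is felt as a sudden rise of force past 13 N. Higher up, the catch stops its turn within 0.5 rad. Turned the full quarter and let go, it springs up 3.5 mm into the catch
- stud_turn (a joint): Turn of the stud, rad, clockwise looking down on the head: 0 unlocked (slot towards the hinge; starts within 0.08), 1.57 locked, rigid stops at -0.10 and 1.68. Let up past 1.42 it drops into the catch; let up earlier it stays stuck part-way and must be pressed and turned on. It takes about 0.06 N m to turn while pressed
- key: Slotted T-handle key, 0.19 kg, upright in its block. Origin: middle of the blade's tip, z up the shank. Blade 16 mm wide along key x, 3 mm thick along key y, 20 mm long; shoulder 28 mm across at z = 20 to 25 mm, resting on the block's top; shank 11 mm thick; flat-sided T-bar 60 mm along key x, 14 mm thick along key y, z = 60 to 86 mm
- key_hole (a point): Centre of the mouth of the key's hole, on the top face of the jaw block that holds the key, 45 mm above the table; hole 20 mm in diameter (18 mm clear), right through. The key's blade hangs 20 mm into it
- key_jaw: Loose dark steel jaw block, 95 (x) x 42 (y) x 45 mm high, 1.1 kg, with two 20 mm holes on its midline at x = -28 mm (the key's) and x = +22 mm (empty). Origin: centre of its underside
- spare_jaw: Another block just like it, holding the hexagon key; the two blocks stand left and right of the case, either way round. Leave alone
- hex_key: Hexagon T-key, not the one to use: longer round black bar 90 x 15 mm, 100 mm above its tip (its origin), standing in the spare jaw. Leave alone
- bearing: Ball bearing ring, 40 mm across, 12 mm high, on the case's top beside the cover (+y side of the case). Origin: centre of its underside. Leave alone
- screw_a: Cap screw standing on its head, 18 mm across, 45 mm high. Leave alone
- screw_b: A second such screw. Leave alone
- oil_bottle: White plastic bottle, 56 mm across, 150 mm high, origin under its centre. Leave alone
- gauge_box: Wooden gauge box 110 x 60 x 30 mm, origin under its centre. Leave alone
- step_jaw: Stepped dark jaw block 95 x 42 x 48 mm, origin under its centre. Leave alone

How it is judged:
On the way, in this order (a step that is already met when the one before it is completed fails the run):
1. the cover is shut (value of joint cover_hinge below 0.03 rad), for 0.2 s.
2. with the key in its slot, the stud is turned a quarter turn (value of joint stud_turn above 1.4 rad and contact force between key and cover above 0.5 N), for 0.05 s.
At the end, for the whole second after the job is handed in: Cover shut (within 0.03 rad), stud turned past 1.40 rad and sprung up into its catch (pressed in 0.8 to 8.5 mm), the key released, standing at rest in its block's hole (within 6 mm of the hole's centre, tip at least 15 mm below its mouth, tilt under 0.12 rad) (value of joint cover_hinge below 0.03 rad and value of joint stud_turn above 1.4 rad and value of joint stud_press between 0.0008 and 0.0085 m and horizontal distance between key and key_hole below 0.006 m and z of key in the frame of key_hole below -0.015 m and angle between key's own z axis and vertical below 0.12 rad and linear speed of key below 0.02 m/s); the robot touches nothing.
It fails at once if the key bears on the stud or the cover with more than 30 N (contact force between key and cover above 30 N).
It fails at once if the fingers press on the cover or the stud with more than 35 N (contact force between the fingers and cover above 35 N).
It fails at once if the key's jaw block is shoved more than 30 mm (distance of key_jaw from where it was at the start of the episode above 0.03 m).
It fails at once if another thing is moved more than 20 mm (distance of any of spare_jaw, hex_key, bearing, screw_a, screw_b, oil_bottle, gauge_box, step_jaw from where it was at the start of the episode above 0.02 m).
It also fails if it takes over 72 s, if anything falls off the work surface, if the arm or the gripper's body presses on something with over 40 N, if the wrist force passes 120 N, or if a joint passes its speed limit or range.

## Working session

There is one attempt and no reset: what is moved stays moved. The work goes in short steps, Python scripts to look and compute and a shell command to move; the robot and the scene stay as the last step left them, time stands still between calls to the robot, and variables do not carry over. Pictures are saved under pics/ and viewed, at most 10 in all, crops included, and the job is handed in when it is done.

```bash
mkdir -p pics; cat > h.py <<'E'
import numpy as np, cv2
from scipy.spatial.transform import Rotation as R
from bench import status, grab_frame, camera_model, r
def cam(n):
    c=camera_model(n); return np.array(c["K"]),R.from_rotvec(np.ravel(c["rvec"])).as_matrix(),np.ravel(c["tvec"])
def shot(n,f=None,crop=None,s=1):
    im,d=grab_frame(n); np.savez('last_%s.npz'%n,im=im,d=d)
    if f:
        o=im[...,::-1]
        if crop: u0,v0,u1,v1=crop; o=o[v0:v1,u0:u1]
        cv2.imwrite('pics/'+f,cv2.resize(o,None,fx=s,fy=s,interpolation=cv2.INTER_CUBIC))
    return im,d
def pt(n,u,v,d=None,z=None):
    K,Rm,t=cam(n); ray=np.linalg.inv(K)@[u,v,1]; o=-Rm.T@t; w=Rm.T@ray
    if z is not None: return o+w*(z-o[2])/w[2]
    return o+w*d[int(round(v)),int(round(u))]
def cloud(n,d):
    K,Rm,t=cam(n); v,u=np.mgrid[:384,:512]; ray=np.linalg.inv(K)@np.stack([u.ravel(),v.ravel(),np.ones(u.size)])
    return ((Rm.T@(ray*d.ravel()-t[:,None])).T).reshape(384,512,3)
def pix(n,p):
    K,Rm,t=cam(n); q=K@(Rm@np.asarray(p)+t); return q[:2]/q[2]
def tool(target,rot=None):
    """shift (mm, tool axes) from present measured pose to world target"""
    s=status.get_obs(); return 1000*R.from_rotvec(s["orientation"]).inv().apply(np.array(target)-s["tcp_pos"])
E
python3 - <<'E'
from h import *
s=status.get_obs(); print({k:np.round(v,3) for k,v in s.items()}, r.pinch_z)
print(R.from_rotvec(s["orientation"]).as_matrix().round(3))
for n in("side","top"):
    shot(n,n+'0.png',s=1.5); K,Rm,t=cam(n); print(n,(-Rm.T@t).round(3),Rm.round(2).tolist())
E
```

```text
{'clock': np.float64(0.0), 'joints': array([ 1.194,  0.478,  0.022,  1.556, -0.012,  1.109, -0.083]), 'qvel': array([-0.001, -0.001,  0.001, -0.   , -0.   ,  0.002,  0.001]), 'tau': array([-1.0000e-03, -5.9644e+01,  1.6070e+00, -2.8120e+01,  1.2000e-02,
        9.0000e-03, -0.0000e+00]), 'tcp_pos': array([ 0.179, -0.65 ,  0.23 ]), 'orientation': array([-3.111e+00, -4.210e-01,  1.000e-03]), 'contact_force': array([0.618, 0.034, 0.532]), 'moment': array([ 0.004, -0.026, -0.018]), 'gripper_force': np.float64(0.0), 'grip_width': np.float64(0.085)} 0.0187
[[ 0.964  0.266 -0.001]
 [ 0.266 -0.964  0.002]
 [-0.    -0.002 -1.   ]]
side [0.509 0.672 0.686] [[-1.0, -0.08, -0.02], [-0.04, 0.65, -0.76], [0.07, -0.76, -0.65]]
top [0.365 0.006 1.267] [[-0.01, -1.0, -0.0], [-0.99, 0.01, -0.16], [0.16, 0.0, -0.99]]
```

View pics/side0.png

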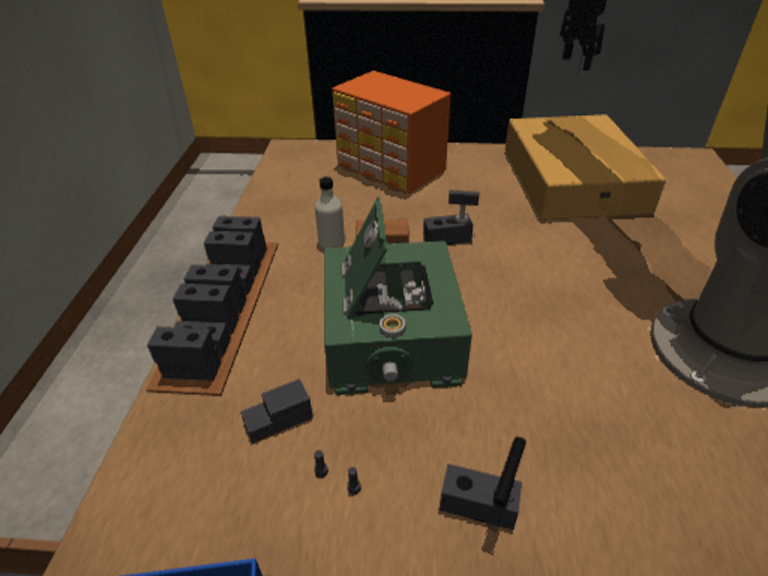

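View pics/top0.png

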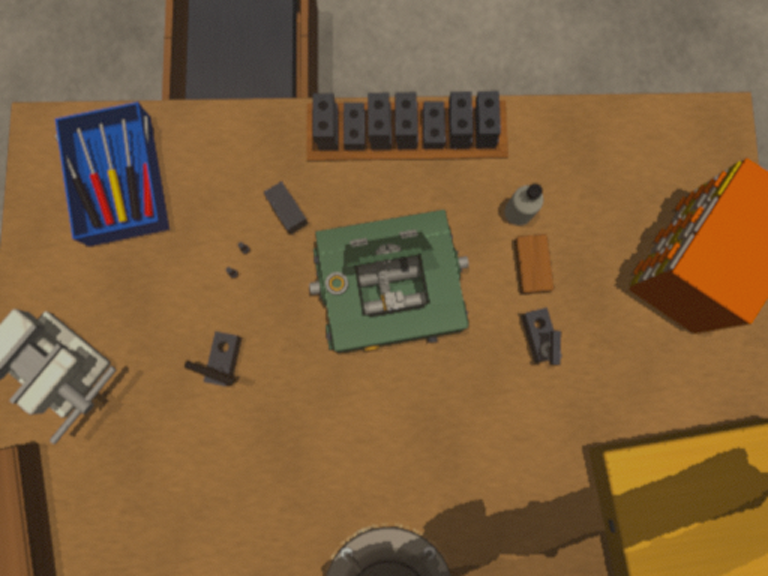

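The side view shows the half-open cover (about 375,250), the slotted key with its short flat bar (463,197) beyond the case in the right-hand jaw, and the hex key near at (510,470). In the top view, the key is at about (550,345) and the case centre at (392,282). Next I'll enlarge these and measure with depth.

```bash
python3 - <<'E'
from h import *
im,d=shot("top","topc.png",(200,130,390,250),4)
P=cloud("top",d)
hsv=cv2.cvtColor(im,cv2.COLOR_RGB2HSV)
sub=(slice(130,250),slice(200,320)); Q=P[sub].reshape(-1,3); H=hsv[sub].reshape(-1,3)
g=(H[:,0]>50)&(H[:,0]<95)&(H[:,1]>50)
top=Q[g&(abs(Q[:,2]-.1)<.008)]; print("case top n",len(top),top.mean(0),top[:,2].std())
rect=cv2.minAreaRect((top[:,:2]*1000).astype(np.float32)); print(rect)
cv=Q[(Q[:,2]>.12)&(Q[:,2]<.26)]; print("cover",len(cv),cv.min(0),cv.max(0)); c=cv.mean(0); U,S,V=np.linalg.svd(cv-c); print(c,S,V)
# key jaw & key
sub=(slice(190,250),slice(340,385)); Q=P[sub].reshape(-1,3)
b=Q[(Q[:,2]>.037)&(Q[:,2]<.052)]; print("jaw",len(b),b.mean(0),cv2.minAreaRect((b[:,:2]*1000).astype(np.float32)))
k=Q[(Q[:,2]>.09)]; print("bar",len(k),k.mean(0),k[:,2].max(),cv2.minAreaRect((k[:,:2]*1000).astype(np.float32)))
k=k[k[:,2]>.102];print("bartop",len(k),k.mean(0),cv2.minAreaRect((k[:,:2]*1000).astype(np.float32)))
im,d=shot("side","sidec.png",(200,115,340,260),4)
P=cloud("side",d); sub=(slice(115,175),slice(270,330)); Q=P[sub].reshape(-1,3)
k=Q[(Q[:,2]>.09)&(Q[:,2]<.13)&(Q[:,0]>.4)&(Q[:,0]<.75)]; print("side bar",len(k),k.min(0),k.max(0),k.mean(0))
E
```

```text
case top n 324 [ 0.55437523 -0.05120541  0.1003692 ] 0.002170411370727874
((559.2136840820312, -20.52283477783203), (210.0629119873047, 219.30870056152344), 9.107855796813965)
cover 766 [ 0.5580626  -0.0763364   0.12046818] [0.63606268 0.06849868 0.23895222]
[ 0.59290844 -0.0040374   0.18842493] [1.18206696 1.11903107 0.08040322] [[-0.40478917 -0.10912595  0.90787513]
 [ 0.17855516 -0.98317382 -0.03856542]
 [-0.89680755 -0.14649493 -0.41746311]]
jaw 394 [ 0.46366151 -0.28484505  0.04513939] ((458.5133972167969, -290.05975341796875), (95.16539764404297, 42.95263671875), 13.050779342651367)
bar 174 [ 0.42671447 -0.27910566  0.1683611 ] 1.2674788912964334 ((385.9780578613281, -156.2947235107422), (58.998104095458984, 322.649169921875), 17.85420036315918)
bartop 148 [ 0.42638269 -0.27724871  0.18082199] ((385.9780578613281, -156.2947235107422), (58.998104095458984, 322.649169921875), 17.85420036315918)
side bar 558 [ 0.40370041 -0.30416139  0.09037159] [ 0.54083898 -0.07648928  0.11178025] [ 0.48309377 -0.15762933  0.09978589]
```

View pics/topc.png

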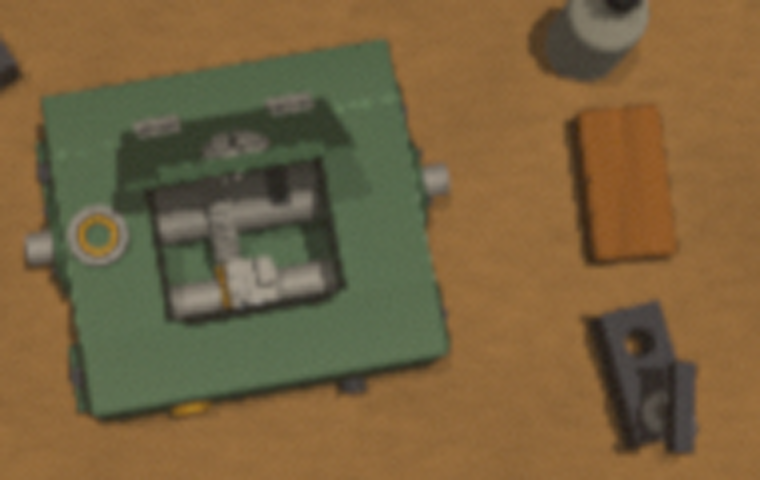

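View pics/sidec.png

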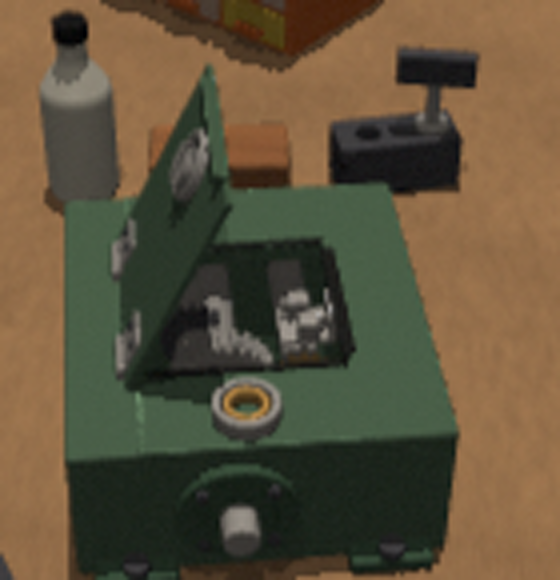

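The crops show the case-top corners at topc (42,97), (387,42), (447,357) and (100,415), the bearing at (97,237), the empty hole at (640,342), and the key bar along (685,365)–(683,450). I'll compute poses from these.

```bash
python3 - <<'E'
from h import *
C=[pt("top",200+u/4-.4,130+v/4-.4,z=.1)[:2] for u,v in((42,97),(387,42),(447,357),(100,415))]; C=np.array(C)*1000
print(C.round(1)); print(cv2.minAreaRect(C.astype(np.float32)))
for a,b in((0,1),(3,2),(3,0),(2,1)): print(np.linalg.norm(C[b]-C[a]),np.degrees(np.arctan2(*(C[b]-C[a])[::-1])))
print("hole",pt("top",360-.4,215.5-.4,z=.045), "bearing",pt("top",200+97/4,130+237/4,z=.112))
for n,sub in(("top",(slice(190,250),slice(340,385))),("side",(slice(120,145),slice(290,325)))):
    d=np.load("last_%s.npz"%n)["d"];P=cloud(n,d)[sub]; Q=P[(d[sub]>0)&(P[...,2]<.3)]
    for lo,hi in((.08,.135),(.123,.14),(.13,.14)):
        k=Q[(Q[:,2]>lo)&(Q[:,2]<hi)&(Q[:,1]<-.2)]
        if len(k)>3:
            rc=cv2.minAreaRect((k[:,:2]*1000).astype(np.float32)); V=np.linalg.svd(k[:,:2]-k[:,:2].mean(0))[2][0]
            print(n,lo,hi,len(k),k.mean(0).round(4),k[:,2].max().round(4),rc,np.degrees(np.arctan2(V[1],V[0])))
K=cam("top")
E
```

```text
[[ 646.5  123.7]
 [ 681.7 -110.5]
 [ 467.  -144.2]
 [ 431.7   85. ]]
((556.7354736328125, -10.246795654296875), (218.15029907226562, 237.47216796875), 8.743097305297852)
236.8673403722854 -81.45627485280315
231.8284434920914 -81.25690794013259
218.22327511518478 10.225053029347277
217.3269247204003 8.902929588142156
hole [ 0.48048141 -0.28506113  0.045     ] bearing [0.54717894 0.08480602 0.112     ]
top 0.08 0.135 173 [ 0.4296 -0.2944  0.1074] 0.1164 ((430.98046875, -296.09332275390625), (14.694046020507812, 60.19961166381836), 85.32254028320312) 175.9643867037829
side 0.08 0.135 187 [ 0.4324 -0.2914  0.0994] 0.1118 ((432.2619934082031, -294.2925109863281), (18.357952117919922, 58.9352912902832), 85.54985046386719) 176.5358432694514
```

```bash
python3 - <<'E'
from h import *
A=np.array([.179,-.65]);B=np.array([.633,-.044]);u=(B-A)/np.linalg.norm(B-A)
for n in("top","side"):
    d=np.load("last_%s.npz"%n)["d"];P=cloud(n,d)[d>0];P=P[P[:,2]<.6]
    s=(P[:,:2]-A)@u; o=abs((P[:,:2]-A)@[-u[1],u[0]])
    for a in np.arange(-.05,.85,.1):
        m=(o<.1)&(s>a)&(s<a+.1)&(P[:,0]>.2); print(n,a.round(2),P[m][:,2].max().round(3) if m.any() else None)
    m=(P[:,0]>.4)&(P[:,0]<.8)&(P[:,1]<-.35)&(P[:,1]>-.8);print("cabinet",P[m][:,2].max(),P[m&(P[:,2]>.1)].min(0))
E
python3 -m creep '0 0 0 0 0 -60 -1; 0 0 0 0 0 -120 -1; 0 0 0 0 0 -120 -1' 60
```

```text
top -0.05 0.094
top 0.05 0.098
top 0.15 0.098
top 0.25 0.091
top 0.35 0.116
top 0.45 0.116
top 0.55 0.107
top 0.65 0.238
top 0.75 0.239
cabinet 0.20605693219288201 [ 0.45976597 -0.63978791  0.10004465]
side -0.05 0.383
side 0.05 0.091
side 0.15 0.092
side 0.25 0.086
side 0.35 0.112
side 0.45 0.112
side 0.55 0.102
side 0.65 0.235
side 0.75 0.235
cabinet 0.20158572116301887 [ 0.46000787 -0.72019368  0.10002365]
clock: 0.57
tcp_pos: [0.1799, -0.6532, 0.3576]
orientation: [3.103, 0.419, 0.003]
contact_force: [-0.2, 0.4, -0.1]
grip_width: 0.0319
gripper_force: 0.0
```

```bash
python3 -m creep '0 0 -0.1 45 -35 0 -1; 0 0 -0.2 90 -70 0 -1; 0 0 -0.3 135 -105 0 -1; 0 0 -0.4 180 -139 0 -1; 0 0 -0.5 225 -174 0 -1; 0 0 -0.6 270 -209 0 -1; 0 0 -0.7 315 -244 0 -1; 0 0 -0.8 360 -279 0 -1; 0 0 -0.9 405 -314 0 -1; 0 0 -1.0 450 -348 0 -1'
python3 - <<'E'
from h import *
s=status.get_obs(); M=R.from_rotvec(s["orientation"]); print(M.as_matrix().round(3),s["joints"].round(2))
print(tool([.633,-.044,.30]), tool([.633,-.044,.20]))
E
```

```text
clock: 1.82
tcp_pos: [0.5211, -0.1941, 0.3505]
orientation: [-2.527, -1.866, 0.001]
contact_force: [0.3, -1.0, -0.4]
grip_width: -0.0
gripper_force: 0.0
[[ 0.294  0.956 -0.001]
 [ 0.956 -0.294  0.   ]
 [-0.    -0.001 -1.   ]] [ 0.6   0.22 -0.43  1.66  0.09  1.28 -0.14]
[176.40434324  62.74561862  50.47180009] [176.41528589  62.83139617 150.4717627 ]
```

```bash
python3 -m creep '0 0 -0.15 55 20 0 -1; 0 0 -0.3 110 40 0 -1; 0 0 -0.45 165 60 0 -1; 0 0 -0.45 171 61 50 -1; 0 0 -0.45 171 61 100 -1; 0 0 -0.45 171 61 145 -1; 0 0 -0.45 171 61 145 -1;0 0 -0.45 171 61 145 -1'
python3 - <<'E'
from h import *
s=status.get_obs(); M=R.from_rotvec(s["orientation"]); print(M.as_matrix().round(3),s["joints"].round(2),s["tcp_pos"])
# sweep plan: tool contact corner at case (x,z) ; plate arc
shot("side","push.png",(200,80,340,260),3)
E
```

```text
clock: 2.82
tcp_pos: [0.6307, -0.0505, 0.2078]
orientation: [2.05, 2.379, 0.002]
contact_force: [0.7, -0.1, 0.1]
grip_width: -0.0003
gripper_force: 0.0
[[-0.147  0.989  0.002]
 [ 0.989  0.147  0.   ]
 [ 0.     0.002 -1.   ]] [ 0.37  0.48 -0.53  1.66  0.27  1.07 -0.09] [ 0.63065229 -0.05045709  0.20780526]
```

View pics/push.png

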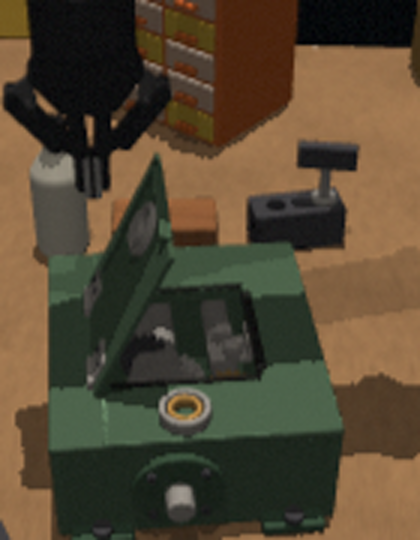

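The closed fingers are on the cover's outer side, at push.png (90,190), clear of its edge at (155,160). Sweeping it shut now.

```bash
python3 -m creep '0 0 0 0 -20 0 -1; 0 0 0 0 -37 0 -1; 0 0 0 0 -47 5 -1; 0 0 0 0 -57 11 -1; 0 0 0 0 -66 19 -1; 0 0 0 0 -74 28 -1; 0 0 0 0 -81 37 -1; 0 0 0 0 -87 47 -1; 0 0 0 0 -91 56 -1; 0 0 0 0 -95 65 -1'
python3 -m creep '0 0 0 0 -3 10 -1; 0 0 0 0 -5 18 -1; 0 0 0 0 -6 25 -1; 0 0 0 0 -6 30 -1; 0 0 0 0 -6 30 -1'
```

```text
clock: 4.12
tcp_pos: [0.5356, -0.0646, 0.1406]
orientation: [-2.051, -2.379, 0.0]
contact_force: [0.2, 0.1, 0.5]
grip_width: -0.0002
gripper_force: 0.2
clock: 4.75
tcp_pos: [0.5298, -0.0655, 0.111]
orientation: [-2.051, -2.379, 0.0]
contact_force: [0.2, -0.7, -0.8]
grip_width: -0.0002
gripper_force: 0.0
```

```bash
python3 -m creep '0 0 0 0 0 2 -1; 0 0 0 0 0 4 -1; 0 0 0 0 0 6 -1; 0 0 0 0 0 8 -1; 0 0 0 0 0 8 -1'
python3 - <<'E'
from h import *
im,d=shot("side");P=cloud("side",d); 
im,d2=shot("top");P2=cloud("top",d2)
Rz=R.from_euler('z',8.9,degrees=True).as_matrix()
for n,p,dd in(("side",P,d),("top",P2,d2)):
    q=(p[dd>0]-[.557,-.0105,0])@Rz
    for a in np.arange(-.07,.08,.02):
        m=(abs(q[:,0]-a)<.01)&(q[:,1]>.02)&(q[:,1]<.06)&(q[:,2]<.25); print(n,a.round(2),np.median(q[m,2]).round(4) if m.sum()>3 else None)
E
```

```text
clock: 5.38
tcp_pos: [0.53, -0.0656, 0.1041]
orientation: [2.051, 2.379, -0.001]
contact_force: [-3.6, -0.2, 9.9]
grip_width: 0.0001
gripper_force: 4.6
side -0.07 0.1
side -0.05 0.103
side -0.03 0.1032
side -0.01 0.1031
side 0.01 0.1032
side 0.03 0.103
side 0.05 0.1038
side 0.07 0.1053
top -0.07 0.1014
top -0.05 0.1041
top -0.03 0.1043
top -0.01 0.1048
top 0.01 0.1045
top 0.03 0.1043
top 0.05 0.105
top 0.07 0.1069
```

```bash
python3 -m creep '0 0 0 0 0 -60 -1; 0 0 0 0 0 -120 -1; 0 0 -0.16 -30 -18 -130 0; 0 0 -0.32 -60 -37 -130 1; 0 0 -0.48 -90 -56 -130 1; 0 0 -0.64 -120 -75 -130 1; 0 0 -0.8 -150 -94 -130 1; 0 0 -0.96 -180 -112 -130 1; 0 0 -1.12 -213 -132 -130 1; 0 0 -1.28 -213 -132 -130 1'
python3 -m creep '0 0 -0.06 0 0 0 1; 0 0 -0.06 0 0 0 1;  0 0 -0.06 0 0 0 1'
python3 - <<'E'
from h import *
s=status.get_obs(); M=R.from_rotvec(s["orientation"]); print(M.as_matrix().round(3),s["joints"].round(2))
print(tool([.431,-.2955,.079]))
im,d=shot("top","stud.png",(230,150,310,220),7); P=cloud("top",d)
a=np.radians(8.9);sc=np.array([.557+.075*np.cos(a)-.112*np.cos(a),-.0105+.075*np.sin(a)-.112*np.sin(a),.11]);print(sc,pix("top",sc),(pix("top",sc)-[230,150])*7)
E
```

```text
clock: 6.72
tcp_pos: [0.4288, -0.2992, 0.2329]
orientation: [-0.225, -3.132, 0.001]
contact_force: [-0.4, 0.9, -0.1]
grip_width: 0.0851
gripper_force: 0.0
clock: 7.1
tcp_pos: [0.4308, -0.2956, 0.2333]
orientation: [-0.132, -3.139, 0.0]
contact_force: [-0.2, 0.8, -0.1]
grip_width: 0.0855
gripper_force: 0.0
[[-0.996  0.084 -0.   ]
 [ 0.084  0.996 -0.   ]
 [ 0.    -0.    -1.   ]] [ 1.07  0.3  -0.7   1.88  0.22  1.04  1.77]
[-2.30583025e-01  1.35109878e-01  1.54281171e+02]
[ 0.52044548 -0.01622428  0.11      ] [262.62912298 198.88922199] [228.40386086 342.2245539 ]
```

View pics/stud.png

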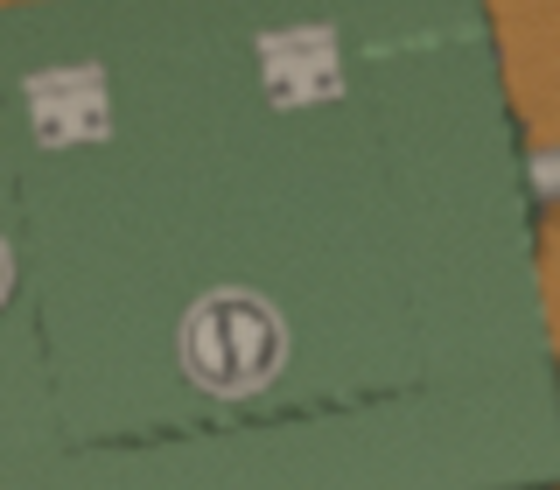

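The cover is shut. In stud.png the ring is centred at (233,342). The slot runs from (222,303) to (231,380), so the stud has floated about 3 mm towards +y. Grasping the key now.

```bash
python3 -m creep '0 0 0 0 0 50 1; 0 0 0 0 0 100 1; 0 0 0 0 0 130 1; 0 0 0 0 0 150 1; 0 0 0 0 0 154 1; 0 0 0 0 0 154 1'
python3 - <<'E'
from h import *
s=status.get_obs(); print(s["tcp_pos"],s["contact_force"])
d=np.load('last_top.npz'); g=cv2.cvtColor(d["im"],cv2.COLOR_RGB2GRAY)
print(g[190:209,253:274])
E
python3 -m creep '0 0 0 0 0 0 0.5; 0 0 0 0 0 0 0;0 0 0 0 0 0 -0.5;0 0 0 0 0 0 -1;0 0 0 0 0 0 -1;0 0 0 0 0 0 -1' 60
```

```text
clock: 7.9
tcp_pos: [0.4314, -0.2959, 0.08]
orientation: [0.13, 3.138, -0.001]
contact_force: [-0.1, -0.5, -0.1]
grip_width: 0.0852
gripper_force: 0.0
[ 0.4314427  -0.29592189  0.08003624] [-0.10538358 -0.51096665 -0.1295741 ]
[[103 104 104 105 102 104 103 107 112 112 111 110 106 104 103 103 103 105
  104 105 103]
 [102 103 102 104 105 109 113 121 131 134 133 126 120 116 109 104 105 103
  103 105 104]
 [104 104 103 103 106 119 129 128 134 136 132 128 125 127 123 112 108 105
  103 102 104]
 [104 105 103 104 119 134 132 113 102  97 104  97 102 121 131 124 114 105
  105 104 106]
 [105 105 103 115 134 135 124 111  95 101 119 115 105 100 115 132 124 112
  106 106 104]
 [104 104 108 124 135 131 144 137  98 106 145 151 142 114 109 123 135 118
  106 105 104]
 [106 104 113 129 125 142 156 144  96 101 147 161 155 147 132 112 135 127
  109 104 103]
 [104 105 117 133 119 151 160 146 102 104 147 160 160 158 136 106 124 129
  114 105 106]
 [105 104 117 134 120 155 162 151 118 106 144 159 159 151 122  94 113 132
  116 105 103]
 [105 105 115 132 118 153 161 158 135 105 126 152 160 147 111  89 115 13
[... 269 characters left out ...]
  105 105 106]
 [105 107 103 109 126 121 116 114 118 100 110 121 128 125 122 127 119 109
  107 105 106]
 [107 106 101  97 113 129 128 118 110 105 121 130 135 136 133 119 104 103
  105 107 106]
 [106 106 105 103 108 113 126 130 129 130 133 135 135 133 125 107 102 105
  105 107 105]
 [105 104 106 104 105 102 101 110 128 132 132 129 115 108 107 107 106 106
  107 106 105]
 [105 106 106 106 107 105 104 104 110 108 107 103 104 101 104 107 104 101
   98 101  99]
 [107 106 106 107 106 104 105 106 108 105  98  98 100 102 103 103  93  87
   86  84  96]]
clock: 8.65
tcp_pos: [0.4307, -0.2958, 0.0794]
orientation: [0.13, 3.139, -0.0]
contact_force: [-0.8, 0.3, 2.7]
grip_width: 0.0131
gripper_force: 60.8
```

```bash
python3 -m creep '0 0 0 0 0 -20 -1; 0 0 0 0 0 -50 -1; 0 0 0 0 0 -90 -1; 0 0 0 0 0 -130 -1; 0 0 0 0 0 -130 -1'
python3 - <<'E'
from h import *
s=status.get_obs(); print(s["tcp_pos"],s["contact_force"],s["moment"],s["joints"].round(2))
c=pt("top",262.0,198.4,z=.115); q=pt("top",263.1,198.3,z=.11); print("slot",c,"ring",q)
# side: ring/stud region
d=np.load('last_side.npz')
for z,p in((.115,[.5204,-.0135]),(.11,[.5204,-.0162])): print(pix("side",[*p,z]))
im,dd=shot("side"); g=cv2.cvtColor(im,cv2.COLOR_RGB2GRAY)
u,v=pix("side",[.5204,-.0162,.11]).astype(int); print(u,v); print(g[v-14:v+15,u-17:u+18])
np.save('sidegray.npy',g); print(tool([c[0],c[1],.205]))
E
```

```text
clock: 9.28
tcp_pos: [0.4328, -0.2963, 0.2133]
orientation: [0.13, 3.133, -0.006]
contact_force: [-0.0, -0.6, -1.8]
grip_width: 0.0134
gripper_force: 60.5
[ 0.43276066 -0.29628496  0.21333154] [-0.00475601 -0.5573308  -1.80252418] [-0.04936002  0.01487914  0.00782897] [ 1.06  0.32 -0.7   1.9   0.25  1.    1.74]
slot [ 0.52108949 -0.01449551  0.115     ] ring [ 0.52199697 -0.01749083  0.11      ]
[276.18952731 185.35508188]
[276.18501269 186.22211421]
276 186
[[85 86 83 ... 84 84 83]
 [84 84 83 ... 83 82 85]
 [85 85 86 ... 85 83 83]
 ...
 [84 85 84 ... 71 84 84]
 [83 83 84 ... 64 81 84]
 [85 85 84 ... 58 84 85]]
[-66.13230832 287.84338715   5.75475493]
```

```bash
python3 -m creep '0 0 -0.05 -13 50 0 -1; 0 0 -0.1 -26 100 0 -1; 0 0 -0.15 -39 150 0 -1; 0 0 -0.2 -52 200 0 -1; 0 0 -0.239 -62 250 0 -1; 0 0 -0.239 -66 280 0 -1; 0 0 -0.239 -66 288 0 -1; 0 0 -0.239 -66 288 10 -1; 0 0 -0.239 -66 288 16 -1; 0 0 -0.239 -66 288 16 -1'
python3 - <<'E'
from h import *
s=status.get_obs(); print(s["tcp_pos"],R.from_rotvec(s["orientation"]).as_matrix().round(3).tolist())
a,_=shot("side"); b,_=shot("top")
o1=cv2.resize(a[135:205,240:310,::-1],None,fx=8,fy=8,interpolation=cv2.INTER_CUBIC)
o2=cv2.resize(b[175:215,240:265,::-1],None,fx=9,fy=14,interpolation=cv2.INTER_CUBIC)
cv2.imwrite('pics/hov.png',np.hstack([o1,o2]))
c=.52109,-.0145
print(pix("side",[*c,.115]),pix("side",[*s["tcp_pos"][:2],s["tcp_pos"][2]-.0544]))
E
```

```text
clock: 10.58
tcp_pos: [0.5195, -0.0156, 0.1922]
orientation: [0.242, -3.13, 0.0]
contact_force: [-0.2, -0.7, -2.0]
grip_width: 0.0134
gripper_force: 60.3
[ 0.51954385 -0.01563795  0.19224145] [[-0.988, -0.154, -0.002], [-0.154, 0.988, -0.0], [0.002, -0.0, -1.0]]
[275.91932991 185.08090901] [276.78046979 177.44996653]
```

View pics/hov.png

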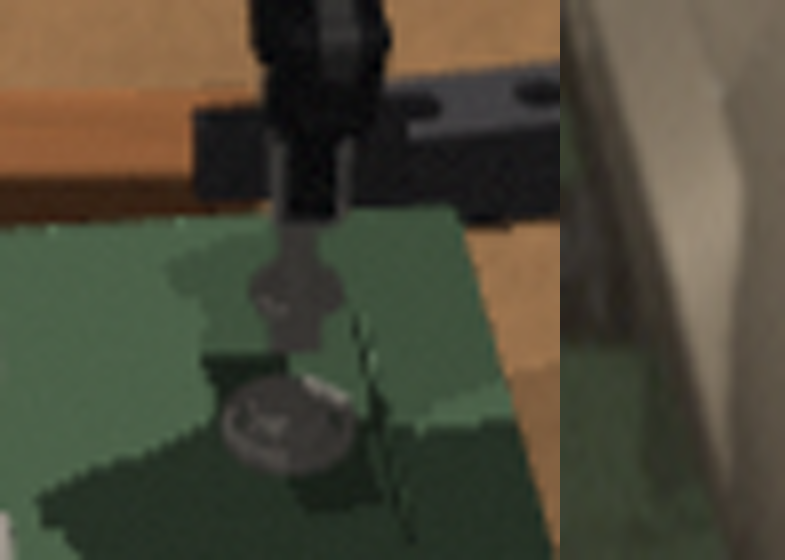

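The side view shows the blade tip at (297,345), about 1 mm robot-side of the ring centre (288,422). That matches the projected tip, so the key sits true in the grip. Correcting by 2 mm and descending.

```bash
python3 -m creep '0 0 0 -2 1 0 -1; 0 0 0 -2 1 8 -1; 0 0 0 -2 1 15 -1; 0 0 0 -2 1 19 -1; 0 0 0 -2 1 19 -1;0 0 0 -2 1 19 -1'
python3 - <<'E'
from h import *
print(tool([.5215,-.0143,.1694]))
E
```

```text
clock: 11.42
tcp_pos: [0.5223, -0.0127, 0.1744]
orientation: [-0.245, 3.132, 0.0]
contact_force: [-0.1, 0.7, -2.5]
grip_width: 0.0132
gripper_force: 60.3
[ 1.0407703  -1.40839371  5.01234427]
```

```bash
python3 -m creep '0 0 0 1 -1.4 0 -1; 0 0 0 1 -1.4 0 -1; 0 0 0 1 -1.4 2 -1; 0 0 0 1 -1.4 4 -1; 0 0 0 1 -1.4 6 -1; 0 0 0 1 -1.4 6 -1'
python3 - <<'E'
from h import *
print(tool([.5215,-.0143,.1694]))
E
```

```text
clock: 12.18
tcp_pos: [0.5214, -0.0147, 0.1681]
orientation: [0.245, -3.132, 0.001]
contact_force: [0.6, -1.0, -3.2]
grip_width: 0.0132
gripper_force: 60.3
[-0.14702907  0.40263855 -1.30291705]
```

```bash
python3 -m creep '0 0 0 0 0.3 1.5 -1; 0 0 0 0 0.3 3 -1; 0 0 0 0 0.3 3 -1'; python3 -m creep '0 0 0 0 0 1 -1; 0 0 0 0 0 2 -1; 0 0 0 0 0 2 -1'
```

```text
clock: 12.55
tcp_pos: [0.5214, -0.0146, 0.1652]
orientation: [-0.245, 3.132, -0.001]
contact_force: [0.4, -2.9, -2.2]
grip_width: 0.0134
gripper_force: 60.3
clock: 12.92
tcp_pos: [0.5215, -0.0141, 0.1636]
orientation: [-0.245, 3.132, -0.0]
contact_force: [-0.7, -3.2, 4.3]
grip_width: 0.0133
gripper_force: 61.2
```

```bash
python3 -m creep '0 0 0 0 -0.4 1 -1; 0 0 0 0 -0.4 2 -1; 0 0 0 0 -0.4 3 -1; 0 0 0 0 -0.4 4 -1; 0 0 0 0 -0.4 5 -1; 0 0 0 0 -0.4 5 -1'; python3 -m creep '0 0 0 0 0 0.7 -1; 0 0 0 0 0 1.4 -1; 0 0 0 0 0 1.4 -1'
```

```text
clock: 13.68
tcp_pos: [0.5216, -0.0142, 0.1586]
orientation: [-0.245, 3.132, 0.0]
contact_force: [-0.8, -2.9, 6.4]
grip_width: 0.0129
gripper_force: 61.6
clock: 14.05
tcp_pos: [0.5216, -0.0142, 0.1573]
orientation: [-0.245, 3.132, 0.0]
contact_force: [-1.4, -3.1, 7.9]
grip_width: 0.0129
gripper_force: 61.7
```

```bash
python3 -m creep '0 0 0 0 -0.4 0.7 -1; 0 0 0 0 -0.4 0.7 -1'; python3 -m creep '0 0 0 0 0 0.7 -1; 0 0 0 0 0 0.7 -1';  python3 -m creep '0 0 0 0 0 0.6 -1; 0 0 0 0 0 0.6 -1'
```

```text
clock: 14.3
tcp_pos: [0.5216, -0.0143, 0.1566]
orientation: [-0.246, 3.132, 0.001]
contact_force: [-1.7, -2.7, 7.1]
grip_width: 0.013
gripper_force: 62.0
clock: 14.55
tcp_pos: [0.5216, -0.0143, 0.156]
orientation: [-0.246, 3.132, 0.001]
contact_force: [-2.3, -3.1, 8.9]
grip_width: 0.013
gripper_force: 62.0
clock: 14.8
tcp_pos: [0.5216, -0.0143, 0.1554]
orientation: [-0.246, 3.132, 0.0]
contact_force: [-2.1, -1.3, 7.6]
grip_width: 0.0135
gripper_force: 62.0
```

```bash
python3 -m creep '0 0 0 0 0 0.7 -1; 0 0 0 0 0 0.7 -1'; python3 -m creep '0 0 0 0 0 0.7 -1; 0 0 0 0 0 0.7 -1'
```

```text
clock: 15.05
tcp_pos: [0.5216, -0.0143, 0.1547]
orientation: [-0.246, 3.132, 0.0]
contact_force: [-3.0, -2.2, 9.2]
grip_width: 0.0126
gripper_force: 62.0
clock: 15.3
tcp_pos: [0.5218, -0.0143, 0.1544]
orientation: [-0.245, 3.131, -0.0]
contact_force: [-3.2, -2.9, 12.1]
grip_width: 0.0128
gripper_force: 62.7
```

```bash
python3 -m creep '0 0 0 0 0 0.4 -1; 0 0 0.12 0 0 0.4 -1; 0 0 0.24 0 0 0.4 -1; 0 0 0.36 0 0 0.4 -1; 0 0 0.36 0 0 0.4 -1'; python3 -c "
from h import *
s=status.get_obs();print(s['moment'],R.from_rotvec(s['orientation']).as_matrix()[:,0])"
```

```text
clock: 15.92
tcp_pos: [0.522, -0.0142, 0.1544]
orientation: [0.321, 3.124, -0.0]
contact_force: [-3.0, -2.2, 15.1]
grip_width: 0.013
gripper_force: 62.9
[-0.78464096  0.91634707 -0.0057758 ] [-0.97911965  0.20328078 -0.00127766]
```

```bash
python3 -m creep '0 0 0.12 0 0 0 -1; 0 0 0.24 0 0 0 -1; 0 0 0.36 0 0 0 -1; 0 0 0.36 0 0 0 -1'; python3 -c "
from h import *
s=status.get_obs();print(s['moment'],R.from_rotvec(s['orientation']).as_matrix()[:,0])"
```

```text
clock: 16.42
tcp_pos: [0.5221, -0.0142, 0.1544]
orientation: [0.875, 3.016, 0.0]
contact_force: [-3.5, -2.4, 13.7]
grip_width: 0.0134
gripper_force: 62.8
[-0.75378423  0.82240741  0.03081304] [-0.8447341   0.53518425 -0.00145157]
```

```bash
python3 -m creep '0 0 0.12 0 0 0 -1; 0 0 0.24 0 0 0 -1; 0 0 0.36 0 0 0 -1; 0 0 0.36 0 0 0 -1'; python3 -m creep '0 0 0.12 0 0 0 -1; 0 0 0.24 0 0 0 -1; 0 0 0.36 0 0 0 -1; 0 0 0.48 0 0 0 -1; 0 0 0.48 0 0 0 -1'; python3 -c "
from h import *
s=status.get_obs();print(s['moment'],R.from_rotvec(s['orientation']).as_matrix()[:,0])"
```

```text
clock: 16.92
tcp_pos: [0.5223, -0.0143, 0.1544]
orientation: [1.401, 2.81, 0.001]
contact_force: [-2.0, -3.0, 13.3]
grip_width: 0.0133
gripper_force: 62.7
clock: 17.55
tcp_pos: [0.5224, -0.0145, 0.1544]
orientation: [2.028, 2.396, 0.002]
contact_force: [-3.2, -2.2, 12.8]
grip_width: 0.0133
gripper_force: 62.7
[-0.91167839  0.56828751  0.03060531] [-1.65179765e-01  9.86263313e-01 -5.68327225e-04]
```

```bash
python3 -m creep '0 0 0.04 0 0 0 -1; 0 0 0.08 0 0 0 -1; 0 0 0.08 0 0 0 -1'; python3 -c "
from h import *
s=status.get_obs();print(s['moment'],R.from_rotvec(s['orientation']).as_matrix()[:,0])"
```

```text
clock: 17.92
tcp_pos: [0.5225, -0.0145, 0.1544]
orientation: [2.122, 2.314, 0.002]
contact_force: [-3.0, -3.1, 12.8]
grip_width: 0.0133
gripper_force: 62.7
[-0.83800001  0.6735728   0.04520301] [-8.66711284e-02  9.96236939e-01 -2.78000753e-04]
```

```bash
python3 -m creep '0 0 0 0 0 -1 -1; 0 0 0 0 0 -2 -1; 0 0 0 0 0 -3 -1; 0 0 0 0 0 -3 -1'; python3 -m creep '0 0 0 0 0 -1 -1; 0 0 0 0 0 -2 -1; 0 0 0 0 0 -2 -1';  python3 -m creep '0 0 0 0 0 -3 -1; 0 0 0 0 0 -6 -1; 0 0 0 0 0 -6 -1'
```

```text
clock: 18.42
tcp_pos: [0.5223, -0.0145, 0.1569]
orientation: [2.122, 2.315, 0.002]
contact_force: [-0.9, -3.0, 8.3]
grip_width: 0.0129
gripper_force: 61.8
clock: 18.8
tcp_pos: [0.5223, -0.0146, 0.1586]
orientation: [2.122, 2.315, 0.002]
contact_force: [0.4, -3.3, 5.9]
grip_width: 0.0133
gripper_force: 61.5
clock: 19.18
tcp_pos: [0.5211, -0.0143, 0.1639]
orientation: [-2.122, -2.316, 0.0]
contact_force: [-0.2, -0.5, -2.2]
grip_width: 0.0131
gripper_force: 60.3
```

```bash
python3 -m creep '0 0 0 0 0 -20 -1; 0 0 0 0 0 -50 -1; 0 0 0 -50 -20 -50 -1; 0 0 0 -100 -40 -50 -1; 0 0 0 -150 -60 -50 -1; 0 0 0 -150 -60 -50 -1'
python3 - <<'E'
from h import *
a,da=shot("side"); b,_=shot("top")
o1=cv2.resize(a[170:202,258:294,::-1],None,fx=10,fy=10,interpolation=cv2.INTER_CUBIC)
o2=cv2.resize(b[184:216,246:282,::-1],None,fx=10,fy=10,interpolation=cv2.INTER_CUBIC)
cv2.imwrite('pics/lock.png',np.hstack([o1,o2]))
E
```

```text
clock: 19.92
tcp_pos: [0.4723, -0.1742, 0.2134]
orientation: [-2.132, -2.306, 0.004]
contact_force: [-0.0, 0.5, -2.9]
grip_width: 0.0134
gripper_force: 60.3
```

View pics/lock.png

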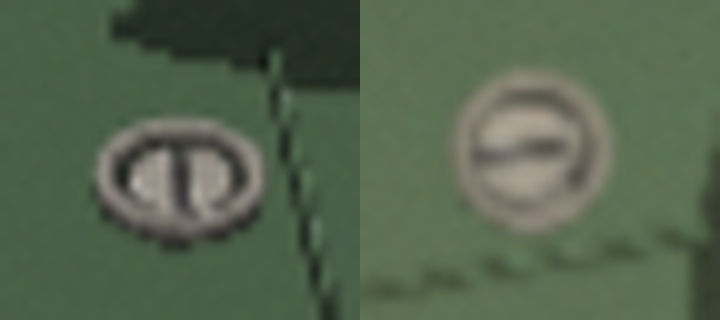

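Top view: the slot now runs (475,157)–(570,147), so it has turned a full quarter. Side view: the head at (180,175) looks sunk within the ring. I'll check its height with depth.

```bash
python3 - <<'E'
from h import *
for n in("side","top"):
    D=[]
    for _ in range(3):
        im,d=grab_frame(n); D.append(d)
    P=cloud(n,np.mean(D,0))
    c=np.array([.5218,-.0150]); rr=np.linalg.norm(P[...,:2]-c,axis=-1)
    ring=np.linalg.norm(P[...,:2]-[.5220,-.0175],axis=-1)
    m=(rr<.009); print(n,"head",np.percentile(P[m][:,2],[10,50,90]).round(4),m.sum())
    m=(ring>.0175)&(ring<.0205); print("ring",np.percentile(P[m][:,2],[10,50,90]).round(4)); 
    m=(ring>.025)&(ring<.04)&(P[...,0]>.52); print("cover",np.percentile(P[m][:,2],[10,50,90]).round(4))
print(tool([.431,-.2958,.2134]), status.get_obs()["joints"].round(2))
E
```

```text
side head [0.1041 0.1085 0.1097] 27
ring [0.1081 0.1091 0.1099]
cover [0.1025 0.1032 0.104 ]
top head [0.1054 0.1095 0.1116] 35
ring [0.1051 0.1098 0.1116]
cover [0.1029 0.1047 0.1063]
[-123.03665805  -55.25615046    0.66357881] [ 0.55  0.24 -0.39  1.95  0.11  0.96  0.2 ]
```

The head is flush with the ring, pressed in about 5 mm, so the stud is locked. Taking the key back now.

```bash
python3 -m creep '0 0 -0.16 -30 -12 0 -1; 0 0 -0.32 -60 -25 0 -1; 0 0 -0.48 -90 -40 0 -1; 0 0 -0.64 -123 -55 0 -1; 0 0 -0.8 -123 -55 0 -1; 0 0 -0.96 -123 -55 0 -1; 0 0 -1.12 -123 -55 0 -1; 0 0 -1.28 -123 -55 0 -1; 0 0 -1.409 -123 -55 0 -1;0 0 -1.409 -123 -55 0 -1'
python3 - <<'E'
from h import *
s=status.get_obs(); M=R.from_rotvec(s["orientation"]);print(M.as_matrix().round(4).tolist())
print(tool([.4307,-.2958,.125]))
E
```

```text
clock: 21.58
tcp_pos: [0.4309, -0.2964, 0.2141]
orientation: [0.118, 3.139, 0.0]
contact_force: [0.2, 0.4, -1.7]
grip_width: 0.0129
gripper_force: 60.3
[[-0.9972, 0.0751, 0.0001], [0.0751, 0.9972, 0.0003], [-0.0001, 0.0003, -1.0]]
[ 0.24708209  0.55929606 89.05923487]
```

```bash
python3 -m creep '0 0 0 0.2 0.5 40 -1; 0 0 0 0.2 0.5 75 -1; 0 0 0 0.2 0.5 90 -1; 0 0 0 0.2 0.5 90 -1; 0 0 0 0.2 0.5 90 -1'
python3 - <<'E'
from h import *
s=status.get_obs(); print(tool([.4307,-.2958,.105])); t=s["tcp_pos"]
a,d=shot("side","ret.png",(285,115,325,155),14)
f=lambda p:((pix("side",p)-[285,115]+.5)*14).round(0)
print("tip",f([t[0],t[1],t[2]-.0544]),"hole",f([.4312,-.2961,.045]))
E
```

```text
clock: 22.2
tcp_pos: [0.4315, -0.2967, 0.1254]
orientation: [0.118, 3.137, -0.002]
contact_force: [0.5, 0.0, -1.7]
grip_width: 0.0133
gripper_force: 60.3
[ 0.92592233  0.82523663 20.35117343]
tip [330. 336.] hole [323. 437.]
```

View pics/ret.png

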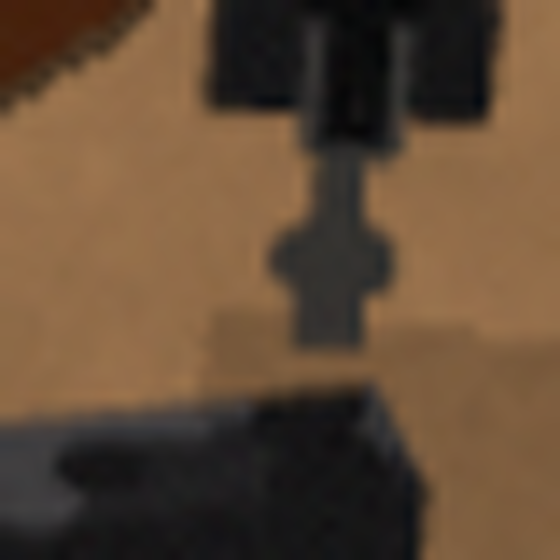

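The key hangs true: its tip at (328,345) matches the prediction, and the hole lies below it in shadow. Inserting.

```bash
python3 -m creep '0 0 0 0.9 0.8 8 -1; 0 0 0 0.9 0.8 16 -1; 0 0 0 0.9 0.8 20 -1; 0 0 0 0.9 0.8 20 -1; 0 0 0 0.9 0.8 20 -1; 0 0 0 0.9 0.8 20 -1'
python3 -c "
from h import *
print(tool([.4307,-.2958,.0794]))"
```

```text
clock: 23.0
tcp_pos: [0.4298, -0.2955, 0.1043]
orientation: [0.118, 3.139, -0.0]
contact_force: [0.3, 0.4, -2.1]
grip_width: 0.0133
gripper_force: 60.3
[-0.89620683 -0.19186878 24.9042873 ]
```

```bash
python3 -m creep '0 0 0 -0.8 -0.2 0 -1; 0 0 0 -0.8 -0.2 2 -1; 0 0 0 -0.8 -0.2 4 -1; 0 0 0 -0.8 -0.2 6 -1; 0 0 0 -0.8 -0.2 6 -1'; python3 -m creep '0 0 0 0 0 2 -1; 0 0 0 0 0 4 -1; 0 0 0 0 0 4 -1'
```

```text
clock: 23.62
tcp_pos: [0.4302, -0.2956, 0.0978]
orientation: [-0.117, -3.139, -0.0]
contact_force: [-0.3, 0.4, -1.5]
grip_width: 0.0131
gripper_force: 60.3
clock: 24.0
tcp_pos: [0.4303, -0.2957, 0.0939]
orientation: [-0.118, -3.139, -0.0]
contact_force: [-0.7, -0.3, -1.5]
grip_width: 0.0131
gripper_force: 60.3
```

Tip is 5 mm inside the hole with no contact force. Continuing down.

```bash
python3 -m creep '0 0 0 0 0 3 -1; 0 0 0 0 0 6 -1; 0 0 0 0 0 9 -1; 0 0 0 0 0 9 -1'; python3 -m creep '0 0 0 0 0 2 -1; 0 0 0 0 0 4 -1; 0 0 0 0 0 5 -1; 0 0 0 0 0 5 -1'
```

```text
clock: 24.5
tcp_pos: [0.4302, -0.2956, 0.0848]
orientation: [-0.117, -3.139, -0.0]
contact_force: [0.6, -0.7, -0.9]
grip_width: 0.0134
gripper_force: 60.3
clock: 25.0
tcp_pos: [0.4304, -0.2957, 0.08]
orientation: [-0.117, -3.139, -0.0]
contact_force: [0.2, -0.1, -1.9]
grip_width: 0.0128
gripper_force: 60.3
```

```bash
python3 -m creep '0 0 0 0 0 0.7 -1; 0 0 0 0 0 0.7 -1'; python3 -m creep '0 0 0 0 0 0 -0.6; 0 0 0 0 0 0 -0.2; 0 0 0 0 0 0 0.4; 0 0 0 0 0 0 1; 0 0 0 0 0 0 1; 0 0 0 0 0 -10 1; 0 0 0 0 0 -40 1; 0 0 0 0 0 -90 1; 0 0 0 0 0 -150 1; 0 0 0 0 0 -150 1'
python3 - <<'E'
from h import *
for n,sub in(("side",(slice(120,165),slice(285,325))),):
    im,d=shot(n);P=cloud(n,d)[sub]; Q=P[d[sub]>0]; k=Q[(Q[:,2]>.08)&(Q[:,2]<.135)&(Q[:,1]<-.2)]
    print(len(k),k.mean(0),k.max(0),k.min(0))
a=im[100:170,270:340]; b,_=shot("top")
cv2.imwrite('pics/end.png',np.hstack([cv2.resize(x[...,::-1],None,fx=5,fy=5,interpolation=cv2.INTER_CUBIC) for x in (a,b[180:250,330:400])]))
E
```

```text
clock: 25.25
tcp_pos: [0.4305, -0.2957, 0.0794]
orientation: [0.117, 3.139, -0.0]
contact_force: [-0.3, -0.0, -2.8]
grip_width: 0.0131
gripper_force: 60.5
clock: 26.5
tcp_pos: [0.4334, -0.2969, 0.235]
orientation: [0.117, 3.131, -0.009]
contact_force: [0.2, -0.2, -0.7]
grip_width: 0.0856
gripper_force: 0.0
188 [ 0.43209549 -0.28929562  0.09992323] [ 0.46161826 -0.28344777  0.11238172] [ 0.40186164 -0.30481835  0.08000524]
```

View pics/end.png

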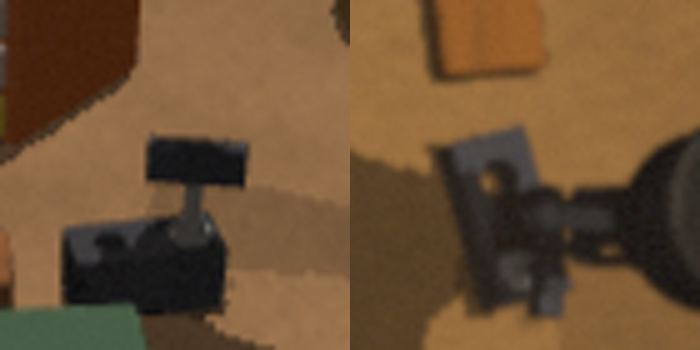

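The side view shows the key upright and seated in its hole, with its bar at (197,160) and the shoulder on the block. Bar height and position match the start within 2 mm, and the gripper is clear. Handing in.

```bash
python3 -m creep '0 0 0 0 0 0 1; 0 0 0 0 0 0 1; 0 0 0 0 0 0 1'; python3 -c "
from bench import r
print(r.hand_in())"
```

```text
clock: 26.98
tcp_pos: [0.4301, -0.2955, 0.2286]
orientation: [-0.117, -3.138, -0.001]
contact_force: [-0.1, -0.8, 0.4]
grip_width: 0.0854
gripper_force: 0.0
the job is handed in; nothing more can be done
None
```

I shut the cover, turned the stud a quarter turn until its head sat flush in the catch, stood the key back upright in its hole, and handed the job in at about 27 s; the hand-in gave no verdict.

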